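Load the large mounted specimen into the spring-fed feeder

ROBOT

A 6-joint arm with a two-finger parallel gripper is mounted at the origin on a cart in front of the work surface, level with it; the furniture and walls round the work are solid. World frame = base frame: x ahead of the robot, y to its left, z up, the work surface at z = 0. Lengths are in mm, angles in rad, forces in N, time in s.
With the tool pointing down it reaches from about 275 to 725 mm from the base axis. Payload 5.6 kg.
Tool frame: the origin (TCP) lies at the centre of the arm's flange, where the gripper is bolted on; the fingertips stand 173 mm ahead of it and the grasp point (between the pads) lies 155 mm ahead of it; z points along the fingers, y is the line along which they close (so a half turn about z gives the same grasp; the last joint's range is limited). The gripper opens to 85 mm and grips with 20 to 120 N. Pads are 22 mm wide; open, the fingers measure 114 mm over their backs; the gripper's body (76 mm by 85 mm) begins 54 mm behind the grasp point. The pads swing forward as they close: fully open they stand 13 mm farther back than shut.
Start: joints at [-0.974, 0.255, 0.108, 0, -1.424, -0.285], TCP at [168.745, -523.468, 404.683] pointing down, gripper open.
Joint ranges: [-2.95, 2.95], [-1.21, 1.97], [-1.09, 1.5], [-2.87, 1.71], [-2.94, -0.07], [-3.05, 3.05]. Speed limits (rad/s): [2.57, 2.57, 3.14, 3.14, 3.14, 3.14].

INTERFACE

Orientations are given as a rotation vector (axis times angle).
In Python, from rig import robot gives the robot as it stands.
- The arm moves only by the tool step_arm, never from a script. Its argument "plan" is a list of rows, each a list of 3 entries, a list of its own where there are three numbers: the opening, from 0 (shut) to 1 (fully open), then the shift along the tool's x, y, z in mm, then the turn, a rotation vector about the tool's x, y, z in degrees. In form: [[jaw, [x, y, z], [ax, ay, az]], ...]. A call has exactly 5 rows; each row is the pose to reach, as a shift and turn from the pose commanded when the call began, along the tool's axes at that moment; what a row does not reach only later rows make up. A row lasts 1/8 s, in which the tool goes at most 62.5 mm and 10.7 degrees, less where a joint would pass 70% of its speed; a pose out of reach is approached as far as the arm can. A call with a gripper value outside its range is refused whole. The fingers move at their own pace and stop on an object; "newtons" is the grip in N (left out, the last holds). Time passes only in rows, so rows that repeat a pose let the fingers close, or fill a call up. It gives the time, the measured TCP pose, the force, the opening and the grip force at its end, in the units of the state.
- robot.read_state(): the state, without advancing time (a new reading comes with each control period).
- robot.capture(name): name is "scene" or "top"; returns a dict with "color" (400x640x3 uint8, red, green, blue), "depth" (400x640 float32, mm along the optical axis (not along the pixel's ray), 0 where there is no reading), "mtx" (3x3 intrinsics, pixels), "rvec" (rotation vector, rad) and "tvec" (3), from world to camera coordinates, as OpenCV has them. Camera axes: x right, y down, z forward; pixel columns grow to the right and rows downward; lengths in mm; the calibration is good to about 2 mm. A picture is of the moment at which its call begins.
- robot.job_done(): hands the job in; it is judged then, once.
The state is a dict: "time": time; "joint_positions": joint angles; "qvel": joint speeds; "tau": joint torques, N m; "tcp_pos": TCP position; "tool_rot": TCP orientation; "wrist_force": force on the tool from outside, world axes, zero at the start; "wrist_torque": the same for the moment, N m; "gripper_width": finger opening in mm; "grasp_force": force on a finger pad.
Only numpy, scipy, OpenCV 4.12 (cv2) and the standard library are available. Lean on these libraries where they do the work, as an engineer would, in place of code of your own. Each camera call takes 0.05 s, during which the arm holds its last target. There are 200 camera calls.

TASK

Load the loose large specimen mount into the grinder's spring-fed feeder: set it face up between the four guide rods on top of the mount that is already in there, and push it straight down against the spring until the two catches snap over its top. Leave it held under the catches with the first mount beneath it; the smaller mounts on the worktop do not fit this feeder.

Things in the scene. Friction and masses are not known exactly. Their poses are not given: they have to be found in the camera images.
- large_mount: The mount to load: black resin disc, metal specimen in its top face, 40 mm across, 21 mm high, 45 g, lying loose face up on the worktop among three black mounts of the same form but smaller (30 mm across, 15 to 18 mm high), centres 75 mm or more away. Origin: centre of its underside; z out of its face. Grasp it across its round side.
- loaded_mount: A second 40 mm mount, 21 mm high, already on the feed axis on the spring follower, its top held by two catches: sprung plates 14 mm wide on the feeder's x axis, tips 13 mm off the feed axis, flat undersides 90 mm above the worktop, tops sloping outward up to 107 mm. A mount set on them rests with its underside near 98 mm. Origin: centre of underside, z up.
- feeder: Fixed feeder: 104 x 84 x 10 mm base, four 8 mm guide rods round a 45 mm bore, bent outward above 102 mm (tops 119 mm high, 61 mm opening). Catch towers, 99 mm high, stand at +x and -x. The +y and -y sides are open, 35 mm wide between rods, so fingers closing along its y axis can go down with the mount and open there. Origin: centre of the base's underside, on the feed axis, z up.
- follower (a joint): Sprung plate under the stack, m: 0 empty, grows downward; 0.021 with one mount, 0.042 with two, end stop 0.052. Its spring gives 5 to 7 N; with the catches the push takes up to 10 N. The catches snap over the new mount once its top is below 90 mm (go 3 to 8 mm past, stop at 10); when let go it springs up against them, underside then at 69 mm.
Mind the look-alikes: they are no part of the job. Leave any orange or white look-alike of the large_mount alone.

How it is judged:
By the outcome, as a careful person would: the job done as asked, in the order asked, and still so for the second after the job is handed in, with the robot touching nothing.
It also fails if it takes over 40 s, if anything falls off the work surface, if the arm or the gripper's body presses on something with over 40 N, if the wrist force passes 120 N, or if a joint passes its speed limit or range.

## Working session

There is one attempt and no reset: what is moved stays moved. The work goes in short steps, Python scripts to look and compute and a tool call to move; the robot and the scene stay as the last step left them, time stands still between calls to the robot, and variables do not carry over. Pictures are saved under pics/ and viewed, at most 10 in all, crops included, and the job is handed in when it is done.

Besides the shell and the picture viewer there is one more tool, called after ">>>" by a JSON object that holds its "api" and its "payload". step_arm: Moves the arm, as the interface text tells. Its arguments: {"type":"object","properties":{"plan":{"type":"array","items":{"type":"array"}},"newtons":{"type":"number"}},"required":["plan"]}

```bash
mkdir -p pics; cat > h.py <<'E'
import numpy as np, cv2
from rig import robot
def cap(n,f=None):
    c=robot.capture(n)
    if f: cv2.imwrite(f,c["color"][:,:,::-1])
    return c
def world(c):
    R=cv2.Rodrigues(np.float64(c["rvec"]))[0];t=np.float64(c["tvec"]).ravel();K=c["mtx"]
    v,u=np.mgrid[0:400,0:640];d=c["depth"]
    P=np.stack([(u-K[0,2])/K[0,0]*d,(v-K[1,2])/K[1,1]*d,d],-1)
    return (P-t)@R
def ray(c,u,v,z):
    R=cv2.Rodrigues(np.float64(c["rvec"]))[0];t=np.float64(c["tvec"]).ravel();K=c["mtx"]
    C=-R.T@t; r=R.T@np.linalg.inv(K)@[u,v,1]
    return C+r*(z-C[2])/r[2]
E
python3 - <<'E'
from h import *
for n in("scene","top"):
    c=cap(n,f"pics/{n}0.png");R=cv2.Rodrigues(np.float64(c["rvec"]))[0];print(n,-R.T@np.ravel(c["tvec"]),R[2],c["mtx"][0,0])
s=robot.read_state();print(s)
E
```

```text
scene [-166.78352819  599.19561359  543.64909794] [ 0.75418896 -0.38214452 -0.53400804] 381.9142468325761
top [360.48187397 254.53708061 911.72623519] [ 0.15190398 -0.02174148 -0.98815611] 391.32894089002735
{'time': 0.1, 'joint_positions': array([-9.74398759e-01,  2.55675173e-01,  1.07116366e-01, -3.96933167e-04,
       -1.42386143e+00, -2.84600673e-01]), 'qvel': array([-1.34486922e-03, -1.45287178e-03,  5.94769000e-04, -5.21999876e-04,
       -9.01050136e-04,  6.92367662e-05]), 'tau': array([-4.28058513e-03, -3.87601519e+01,  2.38476419e+01,  5.37786171e+00,
       -3.73186471e-03, -2.00560874e-05]), 'tcp_pos': array([ 168.73764021, -523.32455463,  403.88953746]), 'tool_rot': array([ 4.87644710e-01, -3.10317278e+00, -2.57001508e-03]), 'wrist_force': array([ 0.63360005, -0.73623018,  0.52941172]), 'wrist_torque': array([-0.00323668,  0.02041285, -0.02815795]), 'grasp_force': 0.0, 'gripper_width': 85.55280188487956}
```

View pics/scene0.png

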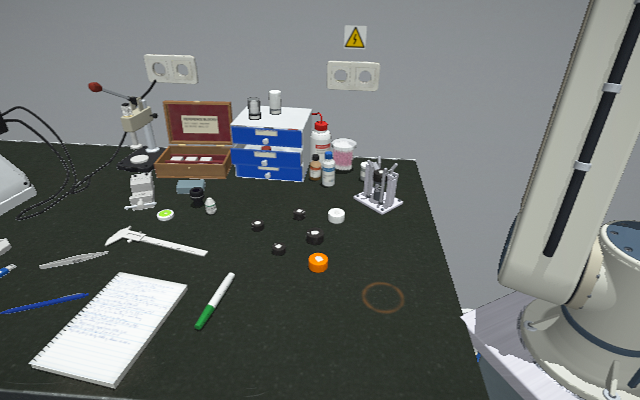

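View pics/top0.png

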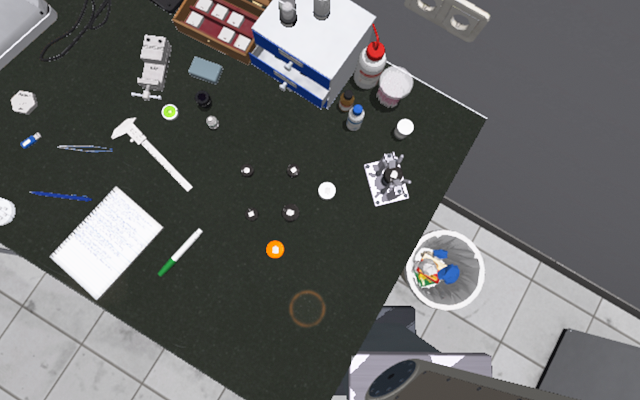

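The scene view shows the mount group around (315,238) and the feeder at (378,188). The top view shows four black mounts, with the one at (290,212) looking largest, and the feeder at (387,180). The orange and white discs are decoys.

```bash
python3 - <<'E'
from h import *
c=cap("top");W=world(c);s=cap("scene");
im=c["color"][:,:,::-1]
a=cv2.resize(im[135:225,235:415],None,fx=4.4,fy=4.4,interpolation=cv2.INTER_CUBIC)
cv2.imwrite("pics/crop.png",a[:400,:792])
z=W[...,2]; print("table",np.median(z[200:280,300:340]))
for u,v in((247,171),(293,171),(251,214),(290,212)):
    w=W[v-14:v+15,u-14:u+15].reshape(-1,3); m=(w[:,2]>9)&(w[:,2]<40)
    q=w[m]; top=q[q[:,2]>np.percentile(q[:,2],90)-3]
    print(u,v,len(q),top.mean(0),np.ptp(top,0),len(top))
    uu=[(u-14+j,v-14+i) for i in range(29) for j in range(29) if m[i*29+j]]
    print(np.min(uu,0),np.max(uu,0))
# feeder
w=W[140:215,355:420].reshape(-1,3)
for lo,hi in((5,15),(60,85),(85,95),(95,102),(102,125)):
    q=w[(w[:,2]>lo)&(w[:,2]<hi)];print(lo,hi,len(q),q.mean(0),q.min(0),q.max(0))
q=w[(w[:,2]>5)&(w[:,2]<15)]
print(cv2.minAreaRect(np.float32(q[:,:2])))
E
```

```text
table 0.4726616557800376
247 171 132 [558.75030588 403.31120581  17.23684638] [28.87018266 28.14704551  5.24931177] 95
[240 164] [252 176]
293 171 134 [560.96756554 295.48205025  18.72793426] [29.23654152 28.09409532  4.54319308] 101
[286 164] [298 177]
251 214 136 [456.28119682 387.69929703  16.232992  ] [27.73960757 27.48891998  7.01247221] 97
[245 208] [257 220]
290 212 246 [460.80968313 298.07468043  21.90990994] [37.05154902 36.67193684  5.40316087] 193
[282 204] [298 221]
5 15 749 [530.79655658  89.86657305  10.2550877 ] [480.52712865  -2.10064924   5.03548071] [640.85445865 147.80060554  14.91612777]
60 85 92 [527.4445907   83.85410121  73.34918147] [494.09604991  54.55379222  60.19108251] [582.27668026 100.35184044  84.7843178 ]
85 95 371 [539.00168204  76.49141604  91.13784413] [494.22720156  53.11438815  85.15218933] [586.61517872  99.85744384  94.97171622]
95 102 135 [540.25855401  75.27607297  98.16402138] [493.62479587  54.43227629  95.02020705] [587.17632412  98.8490149  101.95785018]
102 125 150 [541.91609007  74.83504988 110.99477888] [504.48022685  45.56665695 102.06663907] [575.56227293 104.23428295 122.09482389]
((570.9800415039062, 75.38648986816406), (165.2761688232422, 132.94515991210938), 14.255675315856934)
```

View pics/crop.png

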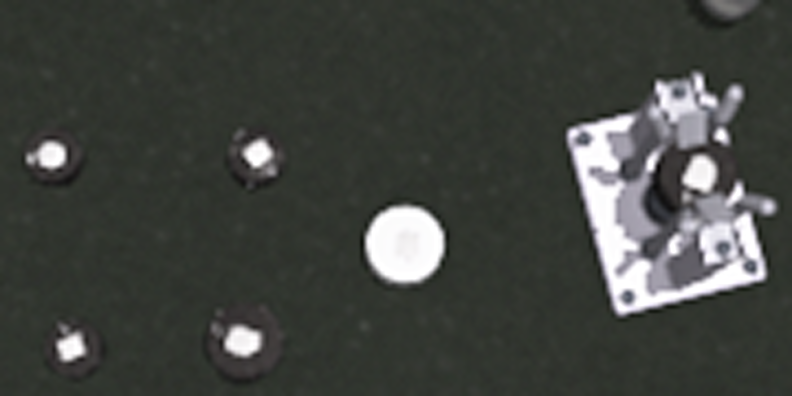

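The crop confirms that the mount at crop (243,342) is the 40 mm one. The feeder base corners are at crop (570,130), (620,315) and (765,275). Next I measure the feeder axis precisely from both views.

```bash
python3 - <<'E'
from h import *
for n,box in (("top",(355,145,420,212)),("scene",(345,150,412,218))):
    c=cap(n);W=world(c);u0,v0,u1,v1=box
    im=c["color"][v0:v1,u0:u1].astype(int);w=W[v0:v1,u0:u1]
    m=(abs(w[...,2]-10)<4.5)&(im.min(-1)>110)
    k,l,st,_=cv2.connectedComponentsWithStats(m.astype(np.uint8),connectivity=8)
    m=np.isin(l,[i for i in range(1,k) if st[i,4]>12])
    q=w[m][:,:2]; vv,uu=np.nonzero(m)
    q2=np.array([ray(c,a+u0,b+v0,10)[:2] for a,b in zip(uu,vv)])
    for p in (q,q2):print(n,len(p),cv2.minAreaRect(np.float32(p)),cv2.boxPoints(cv2.minAreaRect(np.float32(p))).round(0).tolist())
    # tower tops / catches
    w2=w.reshape(-1,3); t=w2[(abs(w2[:,2]-99)<3.5)]
    print("z99",len(t)); 
    if len(t)>4:
        _,lab,ce=cv2.kmeans(np.float32(t[:,:2]),2,None,(3,50,.1),5,1); print(ce,ce.mean(0),np.degrees(np.arctan2(*(ce[0]-ce[1])[::-1])),np.bincount(lab.ravel()))
    # loaded mount face: dark/specimen at z~90
    d=(abs(w[...,2]-90)<3)&(im.max(-1)<75); 
    if d.sum()>10: print("dark",d.sum(),cv2.minEnclosingCircle(np.float32(w[d][:,:2])),w[d].mean(0))
    # rod tops
    t=w2[(w2[:,2]>114)&(w2[:,2]<123)]; print("rods",t.round(0).tolist())
# large mount in scene
w=W[220:250,300:330].reshape(-1,3);q=w[(w[:,2]>18)&(w[:,2]<26)]
print("mount scene",len(q),cv2.minEnclosingCircle(np.float32(q[:,:2])),q.mean(0))
E
```

```text
top 666 ((540.3206176757812, 75.85364532470703), (104.13944244384766, 83.45356750488281), 15.353636741638184) [[479.0, 102.0], [501.0, 22.0], [602.0, 49.0], [579.0, 130.0]]
top 666 ((539.9015502929688, 75.85938262939453), (103.33609008789062, 82.83509063720703), 15.248636245727539) [[479.0, 102.0], [501.0, 22.0], [601.0, 49.0], [579.0, 129.0]]
z99 131Traceback (most recent call last):
  File "<stdin>", line 15, in <module>
cv2.error: OpenCV(4.12.0) /io/opencv/modules/core/src/kmeans.cpp:259: error: (-215:Assertion failed) (unsigned)_labels.at<int>(i) < (unsigned)K in function 'kmeans'
```

```bash
python3 - <<'E'
from h import *
a=np.radians(15.3);ex=np.array([np.cos(a),np.sin(a)]);ey=np.array([-ex[1],ex[0]]);F=np.array([540.1,75.9])
for n,box,mb in (("top",(355,145,420,212),(276,198,304,227)),("scene",(345,150,412,218),(300,222,330,250))):
    c=cap(n);W=world(c);u0,v0,u1,v1=box
    im=c["color"][v0:v1,u0:u1].astype(int);w=W[v0:v1,u0:u1]
    m=(abs(w[...,2]-10)<4.5)&(im.min(-1)>110)
    k,l,st,_=cv2.connectedComponentsWithStats(m.astype(np.uint8),connectivity=8)
    m=np.isin(l,[i for i in range(1,k) if st[i,4]>12]);print(n,cv2.minAreaRect(np.float32(w[m][:,:2])))
    L=np.concatenate([(w[...,:2]-F)@np.stack([ex,ey],1),w[...,2:]],-1)
    def rep(nm,mm):
        p=L[mm]; 
        if len(p): print(nm,len(p),p.min(0).round(1),p.max(0).round(1),p.mean(0).round(1))
    z=L[...,2];x=L[...,0];y=L[...,1]
    rep("tower+",(abs(z-99)<3)&(x>34));rep("tower-",(abs(z-99)<3)&(x<-34))
    rep("dark face",(abs(z-90)<3)&(im.max(-1)<75)&(np.hypot(x,y)<26))
    for sx in(1,-1):
        for sy in(1,-1): rep(f"rod{sx}{sy}",(z>112)&(x*sx>0)&(y*sy>0))
    a0,b0,a1,b1=mb;q=W[b0:b1,a0:a1].reshape(-1,3);q=q[(q[:,2]>17)&(q[:,2]<26)]
    print("mount",len(q),cv2.minEnclosingCircle(np.float32(q[:,:2])),q.mean(0))
E
```

```text
top ((540.3685913085938, 75.54059600830078), (103.68972778320312, 83.84548950195312), 14.839858055114746)
tower+ 27 [ 34.2 -11.5  96.1] [ 46.   10.7 101.4] [40.4 -1.  98.1]
tower- 29 [-45.7 -10.2  96. ] [-34.2  10.8 101.3] [-39.7   0.1  98.2]
dark face 135 [-16.1 -20.4  87.1] [19.6 19.9 93. ] [ 1.8  1.3 90.3]
rod11 16 [ 21.5  14.3 112.4] [ 31.5  22.7 121.5] [ 26.4  18.7 117. ]
rod1-1 19 [ 21.8 -22.5 112.1] [ 31.8 -15.4 122.3] [ 27.  -18.6 116.6]
rod-11 38 [-126.1   14.2  112.6] [-22.3 219.7 911.7] [-84.6 135.3 577.2]
rod-1-1 19 [-30.7 -23.  112.6] [-22.3 -14.4 120.8] [-27.  -18.6 116.8]
mount 237 ((461.1611328125, 298.57037353515625), 19.888404846191406) [461.37091642 298.48713392  21.29141539]
scene ((645.674072265625, 23.900619506835938), (185.76425170898438, 354.46356201171875), 47.714149475097656)
tower+ 11 [36.3 -8.9 96.2] [ 48.1  16.1 100. ] [41.9  4.9 98.4]
tower- 17 [-45.   -8.3  97. ] [-34.3  14.  101. ] [-39.2   4.   98.9]
dark face 37 [-10.9 -14.6  87.2] [17.4 22.2 92.8] [ 2.9 11.2 90.3]
rod11 10 [ 24.3  18.  113.7] [ 31.1  25.2 119.3] [ 28.1  22.4 116.7]
rod1-1 9 [ 25.4 -19.6 112.8] [ 33.6 -12.6 119.2] [ 28.3 -15.3 116.4]
rod-11 32 [-543.7   20.4  112.4] [-22.8 691.3 543.6] [-382.   482.4  410.1]
rod-1-1 10 [-29.9 -21.1 112.7] [-22.6 -12.9 119.6] [-26.7 -16.3 116.6]
mount 170 ((461.4094543457031, 300.6832580566406), 20.777536392211914) [460.15184224 302.02487991  21.33721256]
```

>>> {"api": "step_arm", "payload": {"plan": [[0.75,[-36,47,0],[0,0,0]],[0.75,[-72,94,0],[0,0,0]],[0.75,[-108,141,0],[0,0,0]],[0.75,[-144,188,0],[0,0,0]],[0.75,[-180,235,0],[0,0,0]]], "newtons": 60}}

```text
time: 0.98
tcp_pos: [268.0, -242.9, 404.8]
tool_rot: [-0.487, 3.103, -0.001]
wrist_force: [1.8, -0.2, -0.2]
gripper_width: 64.1
grasp_force: 0.0
```

>>> {"api": "step_arm", "payload": {"plan": [[0.75,[-36,47,0],[0,0,0]],[0.75,[-72,94,0],[0,0,0]],[0.75,[-108,141,0],[0,0,0]],[0.75,[-144,188,0],[0,0,0]],[0.75,[-180,235,0],[0,0,0]]]}}

```text
time: 1.6
tcp_pos: [367.1, 36.3, 405.2]
tool_rot: [-0.489, 3.102, 0.001]
wrist_force: [1.1, -0.1, 0.2]
gripper_width: 63.9
grasp_force: 0.0
```

```bash
cat > go.py <<'E'
import sys
from h import *
from scipy.spatial.transform import Rotation as Ro
def go(t,yaw=15.1):
    s=robot.read_state();R=Ro.from_rotvec(s["tool_rot"]);p=s["tcp_pos"]
    y=np.radians(yaw);ty=[-np.sin(y),np.cos(y),0];tz=[0,0,-1];tx=np.cross(ty,tz)
    T=Ro.from_matrix(np.stack([tx,ty,tz],1))
    print("t",s["time"],"tcp",p.round(1),"F",s["wrist_force"].round(1),"w",round(s["gripper_width"],1),"gf",round(s["grasp_force"],1))
    print("shift",R.inv().apply(np.array(t)-p).round(1),"turn",np.degrees((R.inv()*T).as_rotvec()).round(2))
if __name__=="__main__": go([float(a) for a in sys.argv[1:4]],*[float(a) for a in sys.argv[4:]])
E
python3 go.py 461.2 299 280
```

```text
t 1.6 tcp [367.1  36.3 405.2] F [ 1.1 -0.1  0.2] w 63.9 gf 0.0
shift [-170.1  221.   125.4] turn [0.01 0.09 2.82]
```

>>> {"api": "step_arm", "payload": {"plan": [[0.75,[-34,44,20],[0,0,0.7]],[0.75,[-68,88,40],[0,0,1.4]],[0.75,[-102,132,60],[0,0,2.0]],[0.75,[-136,177,80],[0,0,2.8]],[0.75,[-170,221,100],[0,0,2.8]]]}}

```text
time: 2.22
tcp_pos: [461.6, 298.7, 304.1]
tool_rot: [-0.412, 3.114, 0.0]
wrist_force: [1.1, 0.1, 0.3]
gripper_width: 64.0
grasp_force: 0.0
```

>>> {"api": "step_arm", "payload": {"plan": [[0.75,[0,0,10],[0,0,0]],[0.75,[0,0,20],[0,0,0]],[0.75,[0,0,20],[0,0,0]],[0.75,[0,0,20],[0,0,0]],[0.75,[0,0,20],[0,0,0]]]}}

```text
time: 2.85
tcp_pos: [461.3, 296.4, 285.7]
tool_rot: [-0.411, 3.113, 0.002]
wrist_force: [-0.6, 1.0, 0.1]
gripper_width: 64.1
grasp_force: 0.0
```

```bash
python3 go.py 461.2 299 175;python3 - <<'E'
from h import *
c=cap("scene","pics/s1.png");W=world(c)
q=W[220:250,300:330].reshape(-1,3);q=q[(q[:,2]>17)&(q[:,2]<26)];print(len(q),cv2.minEnclosingCircle(np.float32(q[:,:2])))
E
```

```text
t 2.85 tcp [461.3 296.4 285.7] F [-0.6  1.   0.1] w 64.1 gf 0.0
shift [ -0.4   2.5 110.7] turn [ 0.05  0.08 -0.06]
166 ((462.51409912109375, 300.15478515625), 21.09581756591797)
```

>>> {"api": "step_arm", "payload": {"plan": [[0.75,[0,3,25],[0,0,0]],[0.75,[0,3,50],[0,0,0]],[0.75,[0,3,70],[0,0,0]],[0.75,[0,3,85],[0,0,0]],[0.75,[0,3,85],[0,0,0]]]}}

```text
time: 3.52
tcp_pos: [460.2, 299.4, 198.9]
tool_rot: [0.411, -3.113, 0.002]
wrist_force: [0.7, -0.1, -0.0]
gripper_width: 64.3
grasp_force: 0.0
```

```bash
python3 go.py 461.2 299 174; python3 - <<'E'
from h import *
c=cap("scene");cv2.imwrite("pics/s2.png",cv2.resize(c["color"][150:280,240:400,::-1],None,fx=4,fy=4))
E
```

```text
t 3.525 tcp [460.2 299.4 198.9] F [ 0.7 -0.1 -0. ] w 64.3 gf 0.0
shift [-0.9 -0.6 24.9] turn [-0.06 -0.09 -0.05]
```

View pics/s2.png

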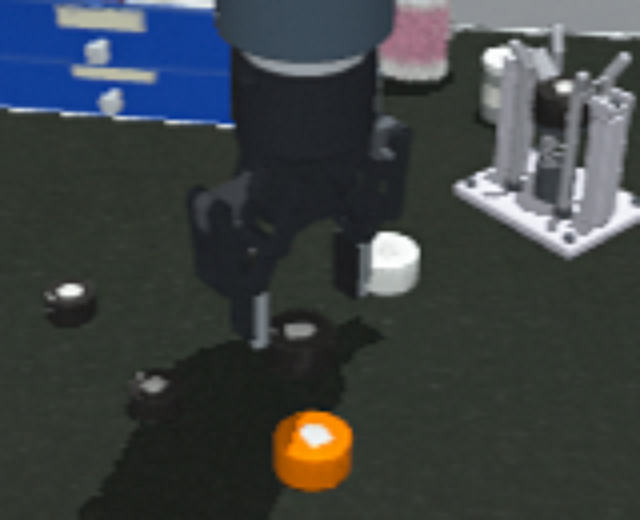

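The fingers, at crop (255,320) and (350,270), straddle the mount at (300,340) from above. I'll descend and close.

>>> {"api": "step_arm", "payload": {"plan": [[0.75,[-1,0,12],[0,0,0]],[0.75,[-1,0,20],[0,0,0]],[0.75,[-1,0,25],[0,0,0]],[0.75,[-1,0,25],[0,0,0]],[0.4,[-1,0,25],[0,0,0]]], "newtons": 40}}

```text
time: 4.2
tcp_pos: [461.5, 300.1, 174.9]
tool_rot: [-0.412, 3.114, 0.0]
wrist_force: [0.1, 0.2, 0.4]
gripper_width: 47.2
grasp_force: 0.0
```

>>> {"api": "step_arm", "payload": {"plan": [[0.3,[0,0,0],[0,0,0]],[0.3,[0,0,0],[0,0,0]],[0.3,[0,0,0],[0,0,0]],[0.3,[0,0,0],[0,0,0]],[0.3,[0,0,0],[0,0,0]]], "newtons": 60}}

```text
time: 4.82
tcp_pos: [461.6, 300.2, 175.4]
tool_rot: [-0.412, 3.113, 0.001]
wrist_force: [-1.5, 0.3, 4.8]
gripper_width: 38.0
grasp_force: 60.3
```

>>> {"api": "step_arm", "payload": {"plan": [[0.3,[0,0,-20],[0,0,0]],[0.3,[0,0,-50],[0,0,0]],[0.3,[0,0,-90],[0,0,0]],[0.3,[0,0,-125],[0,0,0]],[0.3,[0,0,-125],[0,0,0]]]}}

```text
time: 5.45
tcp_pos: [461.9, 300.4, 302.4]
tool_rot: [-0.412, 3.11, 0.005]
wrist_force: [0.5, 0.6, -2.0]
gripper_width: 38.2
grasp_force: 60.2
```

```bash
python3 go.py 540.2 75.9 300; python3 - <<'E'
from h import *
c=cap("scene");cv2.imwrite("pics/s3.png",cv2.resize(c["color"][110:260,240:400,::-1],None,fx=4,fy=4))
E
```

```text
t 5.45 tcp [461.9 300.4 302.4] F [ 0.5  0.6 -2. ] w 38.2 gf 60.2
shift [ -17.1 -237.2    1.8] turn [ 0.16  0.29 -0.02]
```

View pics/s3.png

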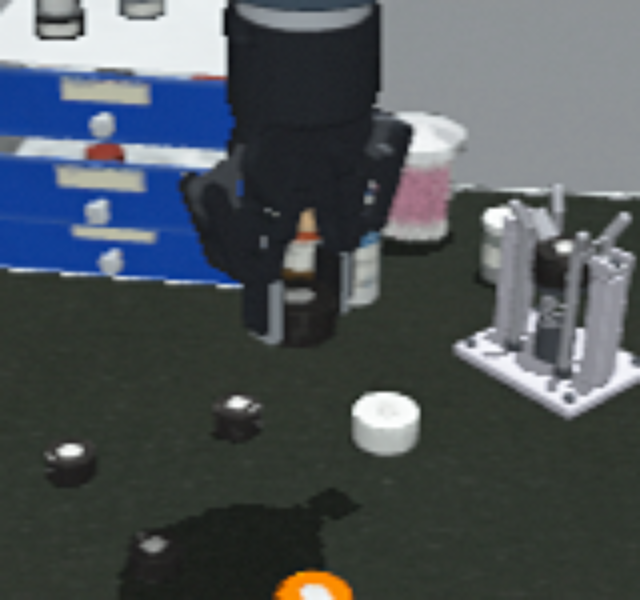

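The mount is held level between the pads, at crop (305,310). Next I move over the feeder at the same height.

>>> {"api": "step_arm", "payload": {"plan": [[0.3,[-3,-48,0],[0,0,0]],[0.3,[-7,-96,0],[0,0,0]],[0.3,[-10,-144,0],[0,0,0]],[0.3,[-14,-192,0],[0,0,0]],[0.3,[-17,-236,0],[0,0,0]]]}}

```text
time: 6.12
tcp_pos: [539.0, 74.8, 297.9]
tool_rot: [0.411, -3.111, 0.0]
wrist_force: [-0.2, -0.4, -0.6]
gripper_width: 38.0
grasp_force: 60.3
```

>>> {"api": "step_arm", "payload": {"plan": [[0.3,[0,0,0],[0,0,0]],[0.3,[0,0,0],[0,0,0]],[0.3,[0,0,0],[0,0,0]],[0.3,[0,0,0],[0,0,0]],[0.3,[0,0,0],[0,0,0]]]}}

```text
time: 6.75
tcp_pos: [539.0, 77.0, 299.7]
tool_rot: [-0.413, 3.114, 0.0]
wrist_force: [-0.5, -0.8, -0.7]
gripper_width: 37.7
grasp_force: 60.3
```

```bash
python3 go.py 540.2 76 290; python3 - <<'E'
from h import *
c=cap("scene");cv2.imwrite("pics/s4.png",cv2.resize(c["color"][110:220,320:440,::-1],None,fx=5,fy=5))
W=world(c);np.savez("s4.npz",W=W,im=c["color"])
for n in("scene",):
  for v in range(150,182,2):
    print(v,[(u,*W[v,u].round(0).astype(int)) for u in range(366,392,4)])
E
```

```text
t 6.75 tcp [539.   77.  299.7] F [-0.5 -0.8 -0.7] w 37.7 gf 60.3
shift [-0.9 -1.3  9.7] turn [0.   0.   0.02]
150 [(366, np.int64(785), np.int64(-35), np.int64(28)), (370, np.int64(782), np.int64(-48), np.int64(27)), (374, np.int64(536), np.int64(109), np.int64(159)), (378, np.int64(526), np.int64(104), np.int64(162)), (382, np.int64(551), np.int64(74), np.int64(146)), (386, np.int64(546), np.int64(65), np.int64(147)), (390, np.int64(538), np.int64(59), np.int64(149))]
152 [(366, np.int64(787), np.int64(-36), np.int64(20)), (370, np.int64(784), np.int64(-50), np.int64(18)), (374, np.int64(534), np.int64(109), np.int64(154)), (378, np.int64(526), np.int64(103), np.int64(156)), (382, np.int64(540), np.int64(81), np.int64(147)), (386, np.int64(536), np.int64(72), np.int64(146)), (390, np.int64(533), np.int64(62), np.int64(146))]
154 [(366, np.int64(785), np.int64(-36), np.int64(13)), (370, np.int64(780), np.int64(-48), np.int64(13)), (374, np.int64(529), np.int64(112), np.int64(152)), (378, np.int64(527), np.int64(102), np.int64(151)), (382, np.int64(532), np.int64(86), np.int64(145)), 
[... 4059 characters left out ...]
, np.int64(575), np.int64(97), np.int64(59)), (370, np.int64(557), np.int64(97), np.int64(68)), (374, np.int64(540), np.int64(97), np.int64(77)), (378, np.int64(528), np.int64(93), np.int64(82)), (382, np.int64(514), np.int64(91), np.int64(89)), (386, np.int64(525), np.int64(70), np.int64(79)), (390, np.int64(501), np.int64(77), np.int64(92))]
180 [(366, np.int64(577), np.int64(95), np.int64(52)), (370, np.int64(556), np.int64(97), np.int64(63)), (374, np.int64(539), np.int64(97), np.int64(71)), (378, np.int64(528), np.int64(93), np.int64(77)), (382, np.int64(517), np.int64(88), np.int64(81)), (386, np.int64(522), np.int64(72), np.int64(75)), (390, np.int64(501), np.int64(76), np.int64(86))]
```

View pics/s4.png

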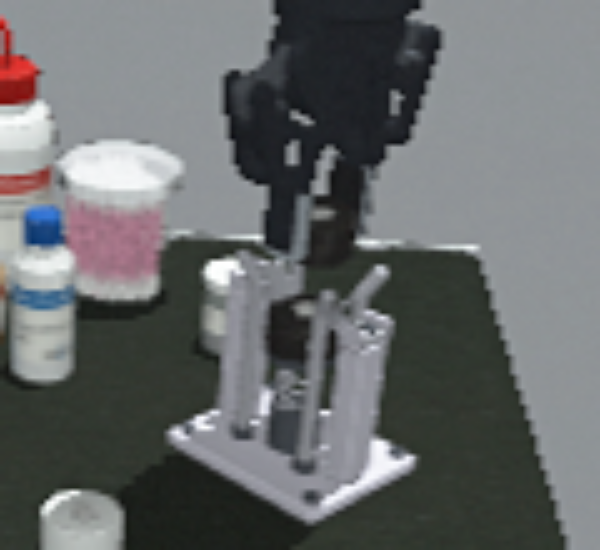

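```bash
python3 - <<'E'
from h import *
from scipy.optimize import least_squares
d=np.load("s4.npz");W=d["W"];im=d["im"].astype(int)
dark=im.max(-1)<70
def top(lo,hi,c):
    m=dark&(W[...,2]>lo)&(W[...,2]<hi)&(np.hypot(W[...,0]-c[0],W[...,1]-c[1])<24.5)
    v,u=np.nonzero(m);return W[m],u,v
for nm,lo,hi in(("held side",126,142),("loaded side",73,87)):
    p,u,v=top(lo,hi,(541,78)); print(nm,len(p),u.min(),u.max())
    f=lambda c:np.hypot(p[:,0]-c[0],p[:,1]-c[1])-20
    r=least_squares(f,(540,77),loss="soft_l1",f_scale=1);print(r.x,np.abs(r.fun).mean())
    if nm[0]=="h" :
        # rows: left/right edges
        print([(int(y),int(u[v==y].min()),int(u[v==y].max())) for y in np.unique(v)])
    else: print([(int(y),int(u[v==y].min()),int(u[v==y].max())) for y in np.unique(v)])
c=cap("scene");R=cv2.Rodrigues(np.float64(c["rvec"]))[0]
P=np.array([[539,77,133.],[540.2,76,80]]);uv,_=cv2.projectPoints(P,c["rvec"],c["tvec"],c["mtx"],None);print(uv.reshape(-1,2), "half w px", 20*c["mtx"][0,0]/((P@R.T)+np.ravel(c["tvec"]))[:,2])
E
```

```text
held side 54 380 391
[540.76038116  78.57763742] 1.0978947492897835
[(153, 391, 391), (154, 391, 391), (155, 391, 391), (156, 389, 390), (157, 384, 390), (158, 382, 390), (159, 382, 389), (160, 382, 389), (161, 381, 389), (162, 380, 388)]
loaded side 46 373 386
[542.67300191  77.35747801] 0.9274741887904578
[(175, 373, 375), (176, 373, 386), (177, 373, 386), (178, 373, 386), (179, 374, 386), (180, 375, 386), (181, 378, 380)]
[[383.04974265 156.84428765]
 [380.94824738 175.32499312]] half w px [8.03067788 7.78838383]
```

>>> {"api": "step_arm", "payload": {"plan": [[0.3,[-1.2,-1.3,4],[0,0,0]],[0.3,[-1.2,-1.3,9],[0,0,0]],[0.3,[-1.2,-1.3,14],[0,0,0]],[0.3,[-1.2,-1.3,19],[0,0,0]],[0.3,[-1.2,-1.3,22],[0,0,0]]], "newtons": 70}}

```text
time: 7.48
tcp_pos: [540.6, 75.5, 277.2]
tool_rot: [0.412, -3.114, 0.0]
wrist_force: [0.8, 0.5, -1.4]
gripper_width: 37.7
grasp_force: 71.4
```

```bash
python3 go.py 540.2 76 239
```

```text
t 7.475 tcp [540.6  75.5 277.2] F [ 0.8  0.5 -1.4] w 37.7 gf 71.4
shift [ 0.2  0.6 38.2] turn [-0.   -0.03 -0.04]
```

No contact forces yet, and it is aligned. I'll push slowly.

>>> {"api": "step_arm", "payload": {"plan": [[0.3,[0.1,0.3,3],[0,0,0]],[0.3,[0.1,0.3,6],[0,0,0]],[0.3,[0.1,0.3,9],[0,0,0]],[0.3,[0.1,0.3,12],[0,0,0]],[0.3,[0.1,0.3,15],[0,0,0]]]}}

```text
time: 8.1
tcp_pos: [542.2, 76.2, 265.5]
tool_rot: [-0.413, 3.107, 0.0]
wrist_force: [0.3, 0.3, 4.3]
gripper_width: 37.9
grasp_force: 72.5
```

>>> {"api": "step_arm", "payload": {"plan": [[0.3,[0,0,3],[0,0,0]],[0.3,[0,0,6],[0,0,0]],[0.3,[0,0,9],[0,0,0]],[0.3,[0,0,12],[0,0,0]],[0.3,[0,0,14],[0,0,0]]]}}

```text
time: 8.72
tcp_pos: [541.9, 76.2, 250.6]
tool_rot: [-0.412, 3.108, 0.0]
wrist_force: [1.9, -0.4, 6.5]
gripper_width: 37.4
grasp_force: 72.5
```

```bash
python3 go.py 540.2 76 239; python3 - <<'E'
from h import *
c=cap("scene");cv2.imwrite("pics/s5.png",cv2.resize(c["color"][110:220,320:440,::-1],None,fx=5,fy=5))
E
```

```text
t 8.725 tcp [541.9  76.2 250.6] F [ 1.9 -0.4  6.5] w 37.4 gf 72.5
shift [ 1.8  0.3 11.6] turn [-0.03  0.34  0.02]
```

View pics/s5.png

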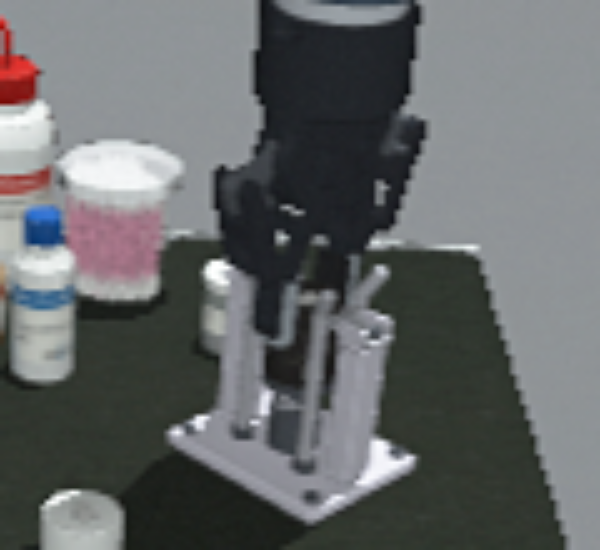

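The mount is going down between the rods, and the fingers clear the open sides (crop (280,300)). I'll finish the push.

>>> {"api": "step_arm", "payload": {"plan": [[0.3,[0.5,0,3],[0,0,0]],[0.3,[1,0,6],[0,0,0]],[0.3,[1,0,9],[0,0,0]],[0.3,[1,0,12],[0,0,0]],[0.3,[1,0,12],[0,0,0]]]}}

```text
time: 9.4
tcp_pos: [539.9, 75.7, 236.9]
tool_rot: [-0.412, 3.113, 0.0]
wrist_force: [2.4, 2.3, 6.0]
gripper_width: 37.5
grasp_force: 72.5
```

```bash
python3 go.py 540.2 76 238; python3 - <<'E'
from h import *
c=cap("scene");W=world(c);im=c["color"].astype(int)
a=np.radians(15.1);
m=(np.hypot(W[...,0]-541,W[...,1]-77)<26)&(im.max(-1)<75)
v,u=np.nonzero(m)
for y in np.unique(v): k=(v==y);print(y,u[k].min(),u[k].max(),W[m][k][:,2].mean().round(0),end=" | ")
E
```

```text
t 9.4 tcp [539.9  75.7 236.9] F [2.4 2.3 6. ] w 37.5 gf 72.5
shift [-0.4  0.2 -1.1] turn [-0.    0.06 -0.02]
119 378 378 233.0 | 120 378 378 231.0 | 140 383 394 179.0 | 141 382 393 178.0 | 142 382 393 176.0 | 143 382 394 174.0 | 144 381 394 172.0 | 145 381 394 169.0 | 146 381 394 168.0 | 147 382 394 166.0 | 148 381 394 163.0 | 149 382 394 159.0 | 150 382 393 157.0 | 151 382 393 153.0 | 152 382 393 150.0 | 153 381 393 147.0 | 154 374 393 145.0 | 155 374 393 142.0 | 156 374 393 137.0 | 157 374 392 132.0 | 158 375 392 132.0 | 159 376 391 127.0 | 160 376 391 122.0 | 161 374 391 118.0 | 162 374 391 116.0 | 163 381 391 112.0 | 164 380 391 108.0 | 165 380 391 105.0 | 166 380 389 103.0 | 167 380 390 100.0 | 168 379 389 100.0 | 169 388 389 95.0 | 170 379 379 107.0 | 171 379 389 89.0 | 172 380 389 89.0 | 176 380 386 83.0 | 177 380 386 83.0 | 178 380 386 82.0 | 179 380 386 78.0 | 180 379 386 77.0 | 181 379 386 74.0 | 182 379 386 70.0 | 183 379 386 67.0 | 184 373 386 63.0 | 185 373 386 60.0 | 186 372 385 57.0 | 187 372 385 54.0 | 188 372 384 51.0 | 189 372 385 48.0 | 190 372 385 44.0 | 191 374 385 42.0 | 192 375 384 39.0 | 193 374 379 35.0 | 194 374 379 30.0 | 195 374 379 27.0 | 196 369 378 22.0 | 197 369 378 19.0 | 198 374 378 18.0 | 199 375 378 16.0 | 200 378 378 13.0 |
```

Depth is about 7 mm past the catches, with only the spring's 6 N left. I'll release and back out.

>>> {"api": "step_arm", "payload": {"plan": [[0.5,[0,0,0],[0,0,0]],[0.6,[0,0,0],[0,0,0]],[0.7,[0,0,0],[0,0,0]],[0.7,[0,0,0],[0,0,0]],[0.7,[0,0,0],[0,0,0]]]}}

```text
time: 10.07
tcp_pos: [539.4, 75.5, 236.6]
tool_rot: [0.412, -3.114, 0.0]
wrist_force: [0.8, -0.3, 0.1]
gripper_width: 60.0
grasp_force: 0.0
```

>>> {"api": "step_arm", "payload": {"plan": [[0.7,[0,0,-8],[0,0,0]],[0.7,[0,0,-20],[0,0,0]],[0.7,[0,0,-40],[0,0,0]],[0.7,[0,0,-70],[0,0,0]],[0.7,[0,0,-110],[0,0,0]]]}}

```text
time: 10.7
tcp_pos: [539.2, 75.5, 348.1]
tool_rot: [0.412, -3.114, 0.0]
wrist_force: [0.3, 0.3, 0.2]
gripper_width: 59.6
grasp_force: 0.0
```

>>> {"api": "step_arm", "payload": {"plan": [[0.7,[0,30,-20],[0,0,0]],[0.7,[20,70,-40],[0,0,0]],[0.7,[40,110,-60],[0,0,0]],[0.7,[60,150,-60],[0,0,0]],[0.7,[60,150,-60],[0,0,0]]]}}

```text
time: 11.32
tcp_pos: [441.0, 206.2, 408.3]
tool_rot: [-0.417, 3.112, 0.003]
wrist_force: [0.1, -0.2, 0.0]
gripper_width: 59.3
grasp_force: 0.0
```

```bash
python3 go.py 540.2 76 238; python3 - <<'E'
from h import *
c=cap("scene");a=cv2.resize(c["color"][145:220,340:420,::-1],None,fx=5,fy=5)
t=cap("top");b=cv2.resize(t["color"][140:215,350:430,::-1],None,fx=5,fy=5)
cv2.imwrite("pics/end.png",np.hstack([a,b]))
F=np.array([540.1,75.9])
for n,C in(("s",c),("t",t)):
    W=world(C);im=C["color"].astype(int);r=np.hypot(W[...,0]-F[0],W[...,1]-F[1])
    m=(r<18)&(im.max(-1)<75);p=W[m];print(n,len(p),np.percentile(p[:,2],[5,25,50,75,95]).round(1))
    m=(r<9);print("centre z",np.percentile(W[m][:,2],[5,50,95]).round(1))
E
```

```text
t 11.325 tcp [441.  206.2 408.3] F [ 0.1 -0.2  0. ] w 59.3 gf 0.0
shift [ -61.  -152.   170.2] turn [0.09 0.13 0.18]
s 83 [16.4 25.9 45.8 76.4 91.6]
centre z [90.1 91.  92.1]Traceback (most recent call last):
  File "<stdin>", line 8, in <module>
    return _quantile_unchecked(
        a, q, axis, out, overwrite_input, method, keepdims, weights)
    return _ureduce(a,
                    func=_quantile_ureduce_func,
    ...<5 lines>...
                    overwrite_input=overwrite_input,
                    method=method)
    r = func(a, **kwargs)
    result = _quantile(arr,
                       quantiles=q,
    ...<2 lines>...
                       out=out,
                       weights=wgt)
    slices_having_nans = np.isnan(arr[-1, ...])
                                  ~~~^^^^^^^^^
IndexError: index -1 is out of bounds for axis 0 with size 0
```

View pics/end.png

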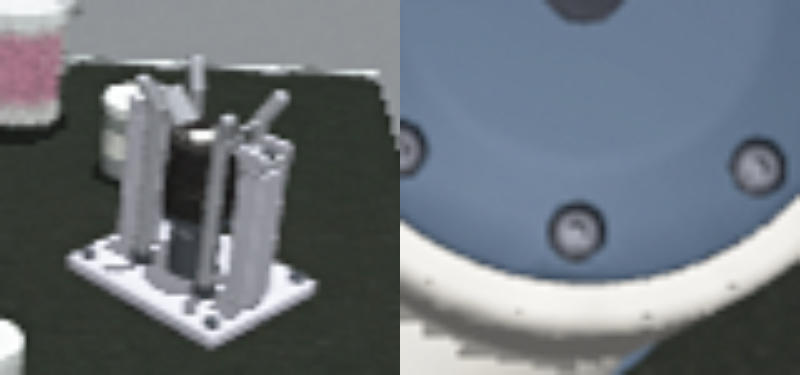

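The scene crop shows a 42 mm dark stack (crop (195,125) to (195,220)) with its top at about 90–91 mm, held under the catches. The arm is clear and touching nothing, so I hand in.

```bash
python3 -c "
from rig import robot
print(robot.job_done())"
```

```text
the job is handed in; nothing more can be done
None
```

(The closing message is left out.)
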